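# Find the full tin of zinc granules by its heft

## Task

Three identical closed tins of zinc granules stand in the bottle carrier in the fume hood, and only one of them is still full: heft each as you take it out to find the heaviest. Stand the two lighter ones upright on the steel spill tray, and finish while still holding the heaviest up over that tray, upright and still, its base at least 15 cm above the worktop, ready to be taken from you. Do not drop or tip the tins, and leave the jar, the beaker and everything else standing where it is.

Things in the scene. Friction and masses are not known exactly. Their poses are not given: they have to be found in the camera images.
- tin_k_mid (a point): one of three closed round metal tins that look exactly alike, 56 mm across and 100 mm tall (bead rims stand out 0.6 mm), straight-sided, standing upright in a cell of the carrier; which tin stands in which cell changes. The point lies on the tin's axis half-way up, 50 mm above its underside. The full tin weighs 0.65 to 0.80 kg, the two part-used ones 0.23 to 0.51 kg each
- tin_m_mid (a point): one of three closed round metal tins that look exactly alike, 56 mm across and 100 mm tall (bead rims stand out 0.6 mm), straight-sided, standing upright in a cell of the carrier; which tin stands in which cell changes. The point lies on the tin's axis half-way up, 50 mm above its underside. The full tin weighs 0.65 to 0.80 kg, the two part-used ones 0.23 to 0.51 kg each
- tin_r_mid (a point): one of three closed round metal tins that look exactly alike, 56 mm across and 100 mm tall (bead rims stand out 0.6 mm), straight-sided, standing upright in a cell of the carrier; which tin stands in which cell changes. The point lies on the tin's axis half-way up, 50 mm above its underside. The full tin weighs 0.65 to 0.80 kg, the two part-used ones 0.23 to 0.51 kg each
- carrier: grey plastic bottle carrier, 215 x 215 mm outside, 45 mm tall, with four square open cells (2 x 2, centres 52.5 mm either side of its middle along its x and y); walls 4 mm thick, the floor inside is 4 mm above the worktop. Origin: centre of its underside; x and y run along its walls. Fixed to the worktop; it may stand on the left or on the right. The tins stand within 8 mm of their cells' centres
- tray: shallow square steel spill tray, 240 x 240 mm outside, rim 16 mm high and 4 mm thick, floor 4 mm above the worktop. Origin: centre of its underside; x and y run along its sides. Fixed to the worktop; it stands on the other side from the carrier. Not listed, all fixed: 310 mm tall solvent bottles more than 0.5 m to the left, a 210 mm tall water bath more than 0.5 m to the right, a stirrer (100 mm) and a glove carton (85 mm) along the far edge
- jar: squat amber glass jar with a black cap, 48 mm across, 85 mm tall, standing in the carrier's fourth cell. Bystander. Origin: centre of its underside
- beaker: open glass beaker, 50 mm across, 70 mm tall, standing on the spill tray. Bystander. Origin: centre of its underside
- tube_rack: steel rack of test tubes, 76 x 200 mm, 150 mm tall over the tubes, towards the far edge. Bystander. Origin: centre of its underside
- wash_bottle: white wash bottle, 72 mm across, 200 mm tall, on the right. Bystander. Origin: centre of its underside
- amber_bottle: amber reagent bottle, 72 mm across, 150 mm tall, on the left. Bystander. Origin: centre of its underside
- stopper: black rubber stopper, 40 mm across, 32 mm tall, beyond the tray and carrier. Bystander. Origin: centre of its underside
- cork_ring: cork ring for round flasks, 90 mm across, 24 mm tall, near on the right. Bystander. Origin: centre of its underside
There are look-alikes about, which are no part of the job. What is shaped like the part that bears tin_m_mid but blue, green or pink is not meant.

How it is judged:
At the end, for the whole second after the job is handed in: One tin held, still, upright within 14 deg, base 14 cm or more above the worktop, over the tray (axis within 130 mm of its middle each way); the other two, each pressing on it with under 5.8 N (not the full one), stand on its floor, within 100 mm each way, upright within 6 deg, released ((((height (world z) of tin_k_mid above 0.19 m and angle between tin_k_mid's own z axis and vertical below 0.25 rad and linear speed of tin_k below 0.03 m/s and contact force between the fingers and tin_k above 3 N and x of tin_k_mid in the frame of tray between -0.13 and 0.13 m and y of tin_k_mid in the frame of tray between -0.13 and 0.13 m) and (x of tin_m_mid in the frame of tray between -0.1 and 0.1 m and y of tin_m_mid in the frame of tray between -0.1 and 0.1 m and z of tin_m_mid in the frame of tray below 0.06 m and angle between tin_m_mid's own z axis and vertical below 0.1 rad and linear speed of tin_m below 0.02 m/s and contact force between tin_m and tray between 0.8 and 5.8 N and contact force between each of the arm, the fingers and tin_m below 0.1 N) and (x of tin_r_mid in the frame of tray between -0.1 and 0.1 m and y of tin_r_mid in the frame of tray between -0.1 and 0.1 m and z of tin_r_mid in the frame of tray below 0.06 m and angle between tin_r_mid's own z axis and vertical below 0.1 rad and linear speed of tin_r below 0.02 m/s and contact force between tin_r and tray between 0.8 and 5.8 N and contact force between each of the arm, the fingers and tin_r below 0.1 N)) or ((height (world z) of tin_m_mid above 0.19 m and angle between tin_m_mid's own z axis and vertical below 0.25 rad and linear speed of tin_m below 0.03 m/s and contact force between the fingers and tin_m above 3 N and x of tin_m_mid in the frame of tray between -0.13 and 0.13 m and y of tin_m_mid in the frame of tray between -0.13 and 0.13 m) and (x of tin_k_mid in the frame of tray between -0.1 and 0.1 m and y of tin_k_mid in the frame of tray between -0.1 and 0.1 m and z of tin_k_mid in the frame of tray below 0.06 m and angle between tin_k_mid's own z axis and vertical below 0.1 rad and linear speed of tin_k below 0.02 m/s and contact force between tin_k and tray between 0.8 and 5.8 N and contact force between each of the arm, the fingers and tin_k below 0.1 N) and (x of tin_r_mid in the frame of tray between -0.1 and 0.1 m and y of tin_r_mid in the frame of tray between -0.1 and 0.1 m and z of tin_r_mid in the frame of tray below 0.06 m and angle between tin_r_mid's own z axis and vertical below 0.1 rad and linear speed of tin_r below 0.02 m/s and contact force between tin_r and tray between 0.8 and 5.8 N and contact force between each of the arm, the fingers and tin_r below 0.1 N)) or ((height (world z) of tin_r_mid above 0.19 m and angle between tin_r_mid's own z axis and vertical below 0.25 rad and linear speed of tin_r below 0.03 m/s and contact force between the fingers and tin_r above 3 N and x of tin_r_mid in the frame of tray between -0.13 and 0.13 m and y of tin_r_mid in the frame of tray between -0.13 and 0.13 m) and (x of tin_k_mid in the frame of tray between -0.1 and 0.1 m and y of tin_k_mid in the frame of tray between -0.1 and 0.1 m and z of tin_k_mid in the frame of tray below 0.06 m and angle between tin_k_mid's own z axis and vertical below 0.1 rad and linear speed of tin_k below 0.02 m/s and contact force between tin_k and tray between 0.8 and 5.8 N and contact force between each of the arm, the fingers and tin_k below 0.1 N) and (x of tin_m_mid in the frame of tray between -0.1 and 0.1 m and y of tin_m_mid in the frame of tray between -0.1 and 0.1 m and z of tin_m_mid in the frame of tray below 0.06 m and angle between tin_m_mid's own z axis and vertical below 0.1 rad and linear speed of tin_m below 0.02 m/s and contact force between tin_m and tray between 0.8 and 5.8 N and contact force between each of the arm, the fingers and tin_m below 0.1 N)))); the arm keeps its last pose, push and grip.
It fails at once if the jar or the beaker is pushed away (more than 30 mm) or tipped (distance of any of jar, beaker from where it was at the start of the episode above 0.03 m or angle between any of jar, beaker's own z axis and vertical above 0.4 rad).
It fails at once if another bystander on the worktop is pushed away (more than 30 mm) or tipped (distance of any of tube_rack, wash_bottle, amber_bottle, stopper, cork_ring from where it was at the start of the episode above 0.03 m or angle between any of tube_rack, wash_bottle, amber_bottle, stopper, cork_ring's own z axis and vertical above 0.4 rad).
It fails at once if a tin is tipped over (more than 45 degrees) (angle between any of tin_k_mid, tin_m_mid, tin_r_mid's own z axis and vertical above 0.785 rad).
It fails at once if a tin is dropped (falls faster than 0.7 m/s with no finger on it) ((linear speed of tin_k above 0.7 m/s and contact force between the fingers and tin_k below 0.1 N) or (linear speed of tin_m above 0.7 m/s and contact force between the fingers and tin_m below 0.1 N) or (linear speed of tin_r above 0.7 m/s and contact force between the fingers and tin_r below 0.1 N)).
It also fails if it takes over 72 s, if anything falls off the work surface, if the arm or the gripper's body presses on something with over 40 N, if the wrist force passes 120 N, or if a joint passes its speed limit or range.

## Robot

A 6-joint arm with a two-finger parallel gripper is mounted at the origin on the work surface. World frame = base frame: x ahead of the robot, y to its left, z up, the work surface at z = 0. Lengths are in m, angles in rad, forces in N, time in s.
With the tool pointing down it reaches from about 0.375 to 0.975 m from the base axis. Payload 3.8 kg.
Tool frame: the origin (TCP) lies on the centre line of the jaws, within the pads' length; the fingertips stand 19 mm ahead of it and the grasp point (between the pads) is the TCP (finger_overhang is the distance from the TCP to the fingertips, in m); z points along the fingers, y is the direction in which the jaws open and shut (so a half turn about z gives the same grasp; the last joint's range is limited). The gripper opens to 88 mm and grips with 3 to 60 N. Pads are 18 mm wide; open, the fingers measure 123 mm over their backs; the gripper's body (75 mm by 187 mm) begins 45 mm behind the grasp point.
Start: joints at [1.171, 0.264, 1.604, -0, 1.274, -0.037], TCP at [0.24, 0.631, 0.258] pointing down, gripper open.
Joint ranges: [-2.63, 2.63], [-0.94, 2.18], [0.31, 2.57], [-1.31, 4.45], [0, 2.66], [-2.55, 2.55]. Speed limits (rad/s): [2.57, 2.57, 3.14, 3.14, 3.14, 3.14].

## Interface

Orientations are given as a unit quaternion [x, y, z, w].
In Python, from bench import * gives the robot as it stands.
- The arm moves only by the tool arm_command, never from a script. Its argument "commands" is one flat list of numbers, 5 for each row, row after row: the shift along the tool's x, y, z in cm, then the turn about the tool's z in degrees, then the opening, from 0 (shut) to 1 (fully open). In form: [x, y, z, roll, grip, x, y, z, roll, grip, ...]. A call has 1 to 20 rows; each row shifts and turns the commanded pose from where the row before left it, along the tool's axes as they then stand; what a row does not reach is not made up. A row lasts 1/12 s, in which the tool goes at most 41.7 mm and 7.16 degrees, less where a joint would pass 70% of its speed; a pose out of reach is approached as far as the arm can. A call with a gripper value outside its range is refused whole. The fingers move at their own pace and stop on an object; "force" is the grip in N (left out, the last holds). Time passes only in rows, so rows that do not move let the fingers close. It gives the time, the measured TCP pose, the force and the opening at its end, in the units of the state.
- sense(): the state, without advancing time (a new reading comes with each control period).
- get_image(name): name is "scene" or "top" or "wrist"; returns (picture, depth): 400x640x3 uint8, red, green, blue; 400x640 float32, m along the optical axis (not along the pixel's ray), 0 where there is no reading.
- camera_info(name): a dict with "fx", "fy", "cx", "cy" (pixels), "extrinsics" (4x4, takes a point from camera to world coordinates); the wrist camera has in their place "T_tool_cam" (4x4, takes a point from camera to tool coordinates, whose origin is the TCP and whose axes are the flange's). Camera axes: x right, y up, looking along -z (the intrinsics and any distortion apply to the point x, -y, -z); pixel columns grow to the right and rows downward; lengths in m; the calibration is good to about 2 mm. A picture is of the moment at which its call begins: read the wrist's pose just before it. camera_info takes no time and is no camera call.
- job_done(): hands the job in, once; it reports no verdict.
Trained networks look in the newest picture that a camera, given by its name, has taken for a name from the list of things; names that differ only in an ending like _2 or _b are one class to them, and where a whole thing is asked for, a point or a joint stands for the part that bears it (a point fixed in the world has none). Each returns a list of dicts, best first, with "score" (0 to 1); they miss things now and then, are a little off and sometimes report something else, mostly with a low value. They report only what shows in the picture. A call takes as long as a camera call. They do not tell look-alikes from the thing itself.
- look_for(target, camera): "bbox" ([left, top, right, bottom] in pixels, round what is visible of it).
- silhouettes(target, camera): "pixels" (400x640 bool, what is visible of it) and "bbox" ([left, top, right, bottom] in pixels, round what is visible of it).
- place_of(target, camera): "point" ([column, row] in pixels: a listed point, or the origin of a listed thing).
The state is a dict: "clock": time; "joint_pos": joint angles; "qvel": joint speeds; "joint_efforts": joint torques, N m; "position": TCP position; "tool_rot": TCP orientation; "wrist_force": force on the tool from outside, world axes, zero at the start; "wrist_torque": the same for the moment, N m; "gripper_width": finger opening in m.
Only numpy, scipy, OpenCV 4.12 (cv2) and the standard library are available. Lean on these libraries where they do the work, as an engineer would, in place of code of your own. Each camera call takes 0.05 s, during which the arm holds its last target. There are 200 camera calls.

## Working session

There is one attempt and no reset: what is moved stays moved. The work goes in short steps, Python scripts to look and compute and a tool call to move; the robot and the scene stay as the last step left them, time stands still between calls to the robot, and variables do not carry over. Pictures are saved under pics/ and viewed, about 8 in all and at most 12, crops included, and the job is handed in when it is done.

Besides the shell and the picture viewer there is one more tool, called as name(argument=value, ...) on one line, values as JSON. arm_command: Moves the arm, as the interface text tells. Its arguments: {"type":"object","properties":{"commands":{"type":"array"},"force":{"type":"number"}},"required":["commands"]}

```bash
ls; mkdir -p pics; cat > h.py <<'E'
from bench import *
import numpy as np, cv2
from scipy.spatial.transform import Rotation as R
def T(cam,s=None):
    i=camera_info(cam)
    if 'extrinsics' in i: return np.array(i['extrinsics'])
    s=s or sense(); M=np.eye(4); M[:3,:3]=R.from_quat(s['tool_rot']).as_matrix(); M[:3,3]=s['position']
    return M@np.array(i['T_tool_cam'])
def cloud(cam,d,M):
    i=camera_info(cam); v,u=np.mgrid[:400,:640]
    P=np.stack([(u-i['cx'])/i['fx']*d,-(v-i['cy'])/i['fy']*d,-d],-1)
    return P@M[:3,:3].T+M[:3,3]
def proj(cam,p,M):
    i=camera_info(cam); q=np.linalg.inv(M)@np.append(p,1)
    return np.array([i['cx']+i['fx']*q[0]/-q[2], i['cy']-i['fy']*q[1]/-q[2]])
def snap(cam):
    s=sense(); M=T(cam,s); p,d=get_image(cam); return p,d,cloud(cam,d,M),M
E
python3 - <<'E'
from h import *
s=sense();print(s)
print({k:v for k,v in camera_info('wrist').items()}, {k:v for k,v in camera_info('top').items()})
for cam in ['top','scene']:
    p,d,C,M=snap(cam); cv2.imwrite(f'pics/{cam}0.png',p[...,::-1])
    for n in ['tin_k_mid','carrier','tray','jar','beaker']+(['tube_rack','wash_bottle','amber_bottle','stopper','cork_ring'] if cam=='top' else []):
        for r in silhouettes(n,cam)[:5]:
            q=C[r['pixels']&(d>0)]
            if r['score']<.3 or len(q)<20: continue
            print(cam,n,round(r['score'],2),np.array(r['bbox']).astype(int),np.percentile(q,[3,97],axis=0).round(3).tolist(),'top med',np.median(q[q[:,2]>np.percentile(q[:,2],90)-.01],0).round(3))
E
```

```text
pics
{'clock': 0.0, 'joint_pos': array([ 1.17113284e+00,  2.64749206e-01,  1.60533782e+00,  3.33158761e-06,
        1.27368998e+00, -3.68761991e-02]), 'qvel': array([-9.95224958e-04, -2.36310168e-05, -3.33727786e-04,  6.00395902e-04,
        2.85334335e-04,  1.63271896e-04]), 'joint_efforts': array([ 8.04546266e-05, -5.02083707e+01, -3.56891406e+01,  7.28326058e-02,
        2.89051782e-02, -1.50673086e-04]), 'position': array([0.23927728, 0.63047046, 0.25641015]), 'tool_rot': array([ 1.80400902e-01,  9.83592559e-01, -1.06591650e-03, -2.38054932e-04]), 'wrist_force': array([ 0.98923957, -0.22145021,  0.31932023]), 'wrist_torque': array([-0.00946405,  0.01504406, -0.01120597]), 'gripper_width': 0.08836869732883462}
{'fx': 308.154010797444, 'fy': 308.154010797444, 'cx': 320.54727244373555, 'cy': 198.60162366825756, 'T_tool_cam': array([[-1.35744504e-03,  9.49386585e-01,  3.14107098e-01,
         8.07791224e-02],
       [ 9.99998981e-01,  1.42739829e-03,  7.29326535e-06,
         2.25483343e-04],
       [-4.41431805e-04,  3.14106788e-01, -9.49387556e-01,
        -1.26475487e-01],
       
[... 1544 characters left out ...]
36 -0.45   0.025]
top cork_ring 0.57 [351 173 372 198] [[0.583, -0.137, 0.041], [0.633, -0.085, 0.11]] top med [ 0.61  -0.112  0.106]
scene tin_k_mid 0.82 [281 210 304 250] [[0.586, -0.139, 0.014], [0.64, -0.089, 0.107]] top med [ 0.617 -0.114  0.105]
scene carrier 0.69 [222 196 320 277] [[0.435, -0.275, 0.003], [0.67, -0.047, 0.047]] top med [ 0.595 -0.163  0.045]
scene tray 0.76 [313 158 424 229] [[0.399, 0.068, 0.001], [0.641, 0.308, 0.017]] top med [0.53  0.177 0.006]
scene jar 0.75 [244 227 263 262] [[0.577, -0.243, 0.017], [0.616, -0.203, 0.091]] top med [ 0.596 -0.222  0.089]
scene beaker 0.53 [382 163 396 188] [[0.443, 0.244, -0.001], [0.55, 0.353, 0.075]] top med [0.528 0.266 0.07 ]
```

```bash
python3 - <<'E'
from h import *
p=cv2.imread('pics/top0.png'); cv2.imwrite('pics/topc.png',cv2.resize(p[90:300,190:440],None,fx=2.8,fy=2.8,interpolation=3))
_,d,C,M=snap('top')
m=(C[...,2]>.095)&(C[...,2]<.118)&(C[...,0]>.4)&(C[...,0]<.7)&(C[...,1]>-.3)&(C[...,1]<.33)
n,l,st,_=cv2.connectedComponentsWithStats(m.astype('uint8'))
for k in range(1,n):
    if st[k,4]>30:
        q=C[l==k]; print(st[k],cv2.minEnclosingCircle(q[:,:2].astype('float32')),np.median(q[:,2]))
m=(C[...,2]>.036)&(C[...,2]<.054)&(C[...,0]>.4)&(C[...,0]<.7)&(C[...,1]>-.3)&(C[...,1]<-.02)
print('carrier',cv2.minAreaRect(C[m][:,:2].astype('float32')))
m=(C[...,2]>.011)&(C[...,2]<.024)&(C[...,0]>.35)&(C[...,0]<.7)&(C[...,1]>.04)&(C[...,1]<.34)
print('tray',cv2.minAreaRect(C[m][:,:2].astype('float32')))
E
```

```text
[353 174  21  21 336] ((0.6106473207473755, -0.11207856982946396), 0.028653258457779884) 0.1058710298156984
[349 212  21  21 341] ((0.5064428448677063, -0.10293930768966675), 0.028207678347826004) 0.1061340247481215
[384 220  21  21 345] ((0.4860522449016571, -0.197465717792511), 0.028991445899009705) 0.10611593135619346
carrier ((0.5496509075164795, -0.15974052250385284), (0.2252510040998459, 0.22522364556789398), 81.03020477294922)
tray ((0.5450111627578735, 0.19040456414222717), (0.30189457535743713, 0.24493028223514557), 3.6862950325012207)
```

View pics/topc.png

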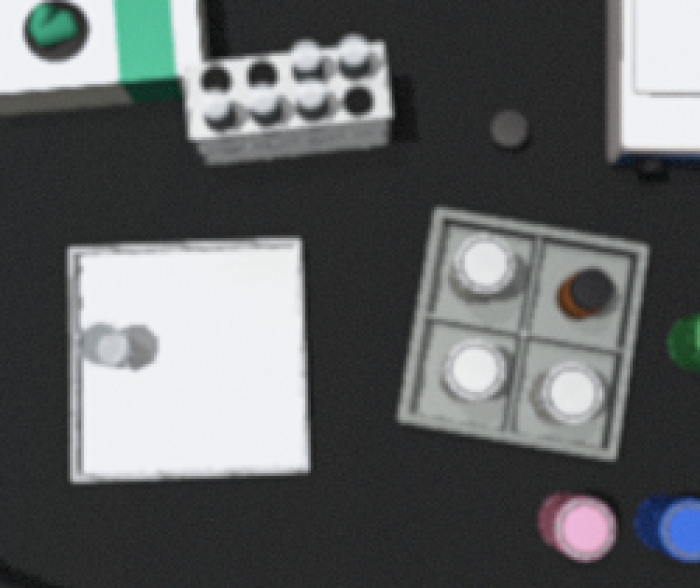

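The picture shows the carrier on the right with white tins at crop pixels (485,262), (475,370) and (572,390). The jar is in the fourth cell at (590,292), and the empty tray is on the left with the beaker at (110,345). The pink, blue and green tins outside are decoys. The jaws go along the cell diagonal (world 35°), so the neighbours stay clear.

arm_command(commands=[0,0,-0.4,6.84,1,0,0,-0.4,6.84,1,0,0,-0.4,6.84,1,0,0,-0.4,6.84,1,0,0,-0.4,6.84,1,-3.8,-0.97,0,0,1,-3.8,-0.97,0,0,1,-3.8,-0.97,0,0,1,-3.8,-0.97,0,0,1,-3.8,-0.97,0,0,1,-3.8,-0.97,0,0,1,-3.8,-0.97,0,0,1,-3.8,-0.97,0,0,1,-3.8,-0.97,0,0,1,-3.8,-0.97,0,0,1,-3.8,-0.97,0,0,1,-3.8,-0.97,0,0,1,-3.8,-0.97,0,0,1,-3.8,-0.97,0,0,1,-3.8,-0.97,0,0,1], force=35)

```text
clock: 2.57
position: [0.4477, 0.0789, 0.2782]
tool_rot: [0.462, 0.887, 0.0, 0.001]
wrist_force: [-0.1, 0.2, -0.5]
gripper_width: 0.0881
```

arm_command(commands=[-3.8,-0.97,0,0,1,-3.8,-0.97,0,0,1,-3.8,-0.97,0,0,1,-3.8,-0.97,0,0,1,-3.8,-0.97,0,0,1,-2,-0.6,0,0,1,0,0,0,0,1,0,0,0,0,1,0,0,0,0,1])

```text
clock: 3.32
position: [0.5229, -0.1219, 0.2776]
tool_rot: [0.462, 0.887, 0.0, -0.0]
wrist_force: [-0.9, 0.3, 0.3]
gripper_width: 0.0885
```

```bash
cat >> h.py <<'E'
def tins(cam,zr=(.085,.12),box=(.38,.7,-.33,.33)):
    p,d,C,M=snap(cam); out=[]
    m=(C[...,2]>zr[0])&(C[...,2]<zr[1])&(C[...,0]>box[0])&(C[...,0]<box[1])&(C[...,1]>box[2])&(C[...,1]<box[3])&(p.min(-1)>90)
    n,l,st,_=cv2.connectedComponentsWithStats(m.astype('uint8'))
    for k in range(1,n):
        if st[k,4]>200:
            q=C[l==k]; c,r=cv2.minEnclosingCircle(q[:,:2].astype('float32'))
            out.append((np.round(c,4),round(r,4),q[:,:2].mean(0).round(4),round(float(np.median(q[:,2])),4),st[k].tolist()))
    return p,out
def go(x,y,z,ang=35):
    s=sense(); A=R.from_quat(s['tool_rot']).as_matrix(); jy=A[:,1]
    print('t',round(s['clock'],2),'pos',s['position'].round(4),'jaw',np.degrees(np.arctan2(jy[1],jy[0])).round(2),'tilt',np.degrees(np.arccos(-A[2,2])).round(2),'w',round(s['gripper_width'],4),'F',s['wrist_force'].round(2),'| to go cm',(A.T@(np.array([x,y,z])-s['position'])*100).round(2))
E
python3 - <<'E'
from h import *
go(.486,-.197,.20)
p,o=tins('wrist')
for t in o: print(*t)
cv2.imwrite('pics/w1.png',p[...,::-1])
E
```

```text
t 3.32 pos [ 0.5229 -0.1219  0.2776] jaw 35.0 tilt 0.06 w 0.0885 F [-0.87  0.29  0.29] | to go cm [-4.04 -7.33  7.75]
[ 0.5069 -0.102 ] 0.0286 [ 0.5062 -0.1009] 0.1047 [290, 126, 57, 59, 2595]
[ 0.4867 -0.1962] 0.0285 [ 0.4857 -0.1917] 0.1046 [224, 189, 56, 54, 2157]
[ 0.6109 -0.1108] 0.0289 [ 0.6088 -0.1085] 0.1047 [367, 190, 55, 54, 2235]
```

View pics/w1.png

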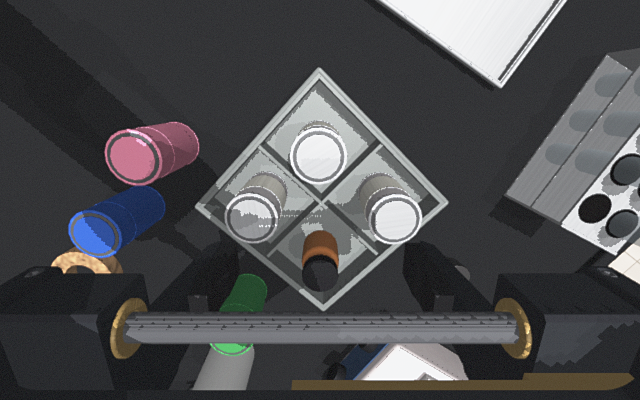

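The picture shows tins at (318,155), (252,218) and (394,220), with the jar at (320,265). Positions agree with the top camera within 2 mm. I'll take the near-right tin first.

arm_command(commands=[-1,-1.8,1,0,1,-1,-1.9,1,0,1,-1,-1.8,1,0,1,-1,-1.8,1,0,1,0,0,3,0,1,0,0,3,0,1,0,0,3,0,1,0,0,3,0,1,0,0,2,0,1,0,0,1,0,1,0,0,0.8,0,1,0,0,0,0,1,0,0,0,0,1,0,0,0,0,1], force=40)

```text
clock: 4.53
position: [0.4878, -0.1975, 0.0814]
tool_rot: [0.461, 0.887, 0.0, 0.001]
wrist_force: [-0.0, -0.0, 1.1]
gripper_width: 0.0882
```

```bash
cat >> h.py <<'E'
def heft(n=8):
    F=[]
    for _ in range(n):
        F.append(sense()['wrist_force'][2]); get_image('wrist')
    print('Fz mean',np.mean(F).round(2),'sd',np.std(F).round(2))
E
python3 -c "
from h import *
heft(); go(.4865,-.1965,.08)"
```

```text
Fz mean 0.4 sd 0.33
t 4.93 pos [ 0.4866 -0.1973  0.08  ] jaw 35.01 tilt 0.03 w 0.0881 F [-0.06  1.17 -0.27] | to go cm [0.07 0.04 0.  ]
```

Well centred. I'll close, lift and heft.

arm_command(commands=[0,0,0,0,0,0,0,0,0,0,0,0,0,0,0,0,0,0,0,0,0,0,0,0,0,0,0,0,0,0,0,0,-0.5,0,0,0,0,-1,0,0,0,0,-1.5,0,0,0,0,-1,0,0,0,0,0,0,0,0,0,0,0,0,0,0,0,0,0])

```text
clock: 6.02
position: [0.4859, -0.1969, 0.1192]
tool_rot: [0.462, 0.887, -0.0, -0.0]
wrist_force: [-1.6, 0.2, -7.4]
gripper_width: 0.0552
```

```bash
python3 -c "
from h import *
heft(10); go(.57,.14,.28)"
```

```text
Fz mean -7.43 sd 0.66
t 6.52 pos [ 0.4864 -0.1972  0.1196] jaw 35.01 tilt 0.01 w 0.0555 F [ 0.03 -0.29 -7.03] | to go cm [ 22.82  26.19 -16.04]
```

This one weighs about 7.6 N (0.78 kg), so it is the full tin. I'll put it back in its cell and take it last, and move on to the tin at (.507,-.1025).

arm_command(commands=[0,0,1.5,0,0,0,0,1.5,0,0,0,0,0.6,0,0,0,0,0.3,0,0,0,0,0.1,0,0,0,0,0,0,0,0,0,0,0,1,0,0,0,0,1,0,0,0,0,1,0,0,0,0,1,0,0,0,0,1,0,0,-1.5,0,1,0,0,-3.5,0,1,0,0,-3.5,0,1])

```text
clock: 7.68
position: [0.485, -0.1965, 0.1641]
tool_rot: [0.462, 0.887, -0.0, -0.002]
wrist_force: [0.5, 0.2, 0.5]
gripper_width: 0.0882
```

arm_command(commands=[2.2,2.4,0,0,1,2.2,2.4,0,0,1,2.2,2.3,0,0,1,0,0,0,0,1,0,0,3.5,0,1,0,0,3,0,1,0,0,1.3,0,1,0,0,0.7,0,1,0,0,0,0,1,0,0,0,0,1])

```text
clock: 8.52
position: [0.5071, -0.1029, 0.0801]
tool_rot: [0.462, 0.887, -0.0, 0.0]
wrist_force: [-0.5, -0.2, -0.7]
gripper_width: 0.088
```

```bash
python3 -c "
from h import *
heft(6); go(.507,-.1025,.08)"
```

```text
Fz mean 0.08 sd 0.49
t 8.82 pos [ 0.5076 -0.1027  0.0809] jaw 35.01 tilt 0.12 w 0.088 F [-0.59  0.2   0.52] | to go cm [ 0.05 -0.04  0.09]
```

arm_command(commands=[0,0,0,0,0,0,0,0,0,0,0,0,0,0,0,0,0,0,0,0,0,0,0,0,0,0,0,0,0,0,0,0,-0.5,0,0,0,0,-1,0,0,0,0,-1.5,0,0,0,0,-1,0,0,0,0,0,0,0,0,0,0,0,0,0,0,0,0,0])

```text
clock: 9.9
position: [0.5064, -0.1023, 0.1194]
tool_rot: [0.462, 0.887, -0.0, -0.0]
wrist_force: [0.4, 0.7, -3.8]
gripper_width: 0.0549
```

```bash
python3 -c "
from h import *
heft(10); go(.455,.14,.22)"
```

```text
Fz mean -3.53 sd 0.5
t 10.4 pos [ 0.5067 -0.1024  0.1195] jaw 35.01 tilt 0.02 w 0.055 F [-0.53  0.21 -3.07] | to go cm [ 22.82   9.67 -10.04]
```

It reads about 3.6 N, so it is a light one. I'll take it to the tray.

arm_command(commands=[0,0,-2,0,0,0,0,-3,0,0,0,0,-3,0,0,1,0.4,0,0,0,2.4,1,0,0,0,2.9,1.25,0,0,0,2.9,1.25,0,0,0,2.9,1.25,0,0,0,2.9,1.25,0,0,0,2.9,1.25,0,0,0,2.4,1,0,0,0,1.5,0.6,0,0,0,1,0.4,0,0,0,0,0,0,0,0,0,0,0,0,0])

```text
clock: 11.65
position: [0.4545, 0.1398, 0.1991]
tool_rot: [0.461, 0.887, -0.0, -0.0]
wrist_force: [0.6, -0.2, -3.5]
gripper_width: 0.0552
```

```bash
python3 -c "
from h import *
go(.455,.14,.081)
p,d,C,M=snap('wrist'); cv2.imwrite('pics/w2.png',p[...,::-1])
m=(C[...,2]>.012)&(C[...,2]<.022)&(C[...,0]>.36)&(C[...,0]<.66)&(C[...,1]>.05)&(C[...,1]<.33)
print(cv2.minAreaRect(C[m][:,:2].astype('float32')))"
```

```text
t 11.65 pos [0.4545 0.1398 0.1991] jaw 35.1 tilt 0.06 w 0.0552 F [ 0.6  -0.21 -3.52] | to go cm [-1.000e-02  6.000e-02  1.181e+01]
((0.5169417262077332, 0.19004131853580475), (0.24503903090953827, 0.24520930647850037), 3.4995081424713135)
```

View pics/w2.png

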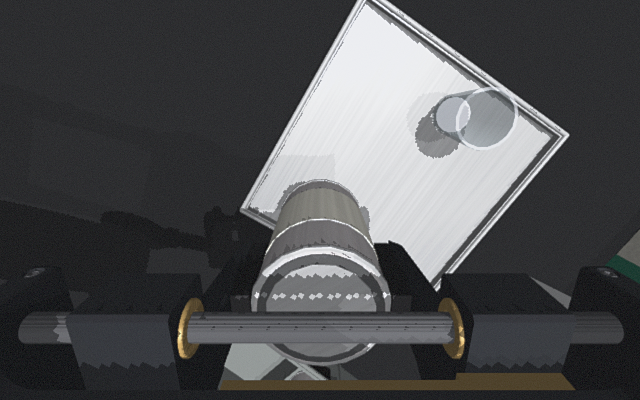

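The view shows the held tin upright at (320,290), over the tray's near corner, with the beaker clear at (470,115). The tray centre is (.517,.190). I'll lower and release.

arm_command(commands=[0,0,2.5,0,0,0,0,3,0,0,0,0,3,0,0,0,0,1.8,0,0,0,0,0.8,0,0,0,0,0.4,0,0,0,0,0.3,0,0,0,0,0.1,0,0,0,0,0,0,0,0,0,0,0,0])

```text
clock: 12.53
position: [0.4561, 0.1399, 0.082]
tool_rot: [0.462, 0.887, 0.001, 0.001]
wrist_force: [0.1, 0.0, -3.7]
gripper_width: 0.0553
```

arm_command(commands=[0,0,0,0,1,0,0,0,0,1,0,0,0,0,1,0,0,0,0,1,0,0,0,0,1,0,0,-1.5,0,1,0,0,-3.5,0,1,0,0,-3.5,0,1,0,0,-2,0,1,0,0,0,0,1])

```text
clock: 13.37
position: [0.4586, 0.1407, 0.1915]
tool_rot: [0.462, 0.887, 0.003, 0.004]
wrist_force: [0.7, -0.1, 0.3]
gripper_width: 0.088
```

```bash
python3 -c "
from h import *
go(.611,-.111,.185)
for t in tins('top')[1]: print(*t)"
```

```text
t 13.37 pos [0.4586 0.1407 0.1915] jaw 35.02 tilt 0.59 w 0.088 F [ 0.69 -0.13  0.32] | to go cm [-29.36  -1.97   0.74]
[ 0.6102 -0.1119] 0.0286 [ 0.6094 -0.1113] 0.1061 [353, 174, 21, 21, 347]
[ 0.4869 -0.1976] 0.0285 [ 0.4864 -0.1965] 0.106 [383, 220, 22, 21, 358]
```

arm_command(commands=[-2,-0.1,0,0,1,-3.5,-0.2,0,0,1,-3.8,-0.25,0,0,1,-3.8,-0.25,0,0,1,-3.8,-0.25,0,0,1,-3.8,-0.25,0,0,1,-3.8,-0.25,0,0,1,-2.5,-0.2,0,0,1,-1.5,-0.2,0,0,1,-0.8,0,0,0,1,0,0,0,0,1,0,0,0,0,1,0,0,0,0,1])

```text
clock: 14.5
position: [0.6062, -0.11, 0.1852]
tool_rot: [0.461, 0.887, 0.0, -0.001]
wrist_force: [-0.5, 0.0, 0.6]
gripper_width: 0.0882
```

```bash
python3 -c "
from h import *
go(.611,-.111,.08)
for t in tins('top')[1]: print(*t)"
```

```text
t 14.5 pos [ 0.6062 -0.11    0.1852] jaw 35.08 tilt 0.09 w 0.0882 F [-0.5  0.   0.6] | to go cm [-0.38  0.34 10.52]
[0.4562 0.1391] 0.0285 [0.4562 0.1386] 0.1058 [259, 228, 22, 21, 355]
```

The first light tin stands at (.456,.139). I'll go down on the third.

arm_command(commands=[-0.35,0.35,0,0,1,0,0,2.5,0,1,0,0,3,0,1,0,0,3,0,1,0,0,1.3,0,1,0,0,0.7,0,1,0,0,0,0,1,0,0,0,0,1])

```text
clock: 15.22
position: [0.6127, -0.1122, 0.0816]
tool_rot: [0.461, 0.887, 0.0, 0.001]
wrist_force: [0.5, -0.7, -0.0]
gripper_width: 0.0881
```

arm_command(commands=[0,0,0,0,0,0,0,0,0,0,0,0,0,0,0,0,0,0,0,0,0,0,0,0,0,0,0,0,0,0,0,0,-0.5,0,0,0,0,-1,0,0,0,0,-1.5,0,0,0,0,-1,0,0,0,0,0,0,0,0,0,0,0,0,0,0,0,0,0])

```text
clock: 16.3
position: [0.6115, -0.1122, 0.1203]
tool_rot: [0.462, 0.887, -0.0, -0.0]
wrist_force: [0.1, 0.7, -5.3]
gripper_width: 0.0555
```

```bash
python3 -c "
from h import *
heft(10); go(.573,.145,.24)"
```

```text
Fz mean -4.56 sd 0.41
t 16.8 pos [ 0.6119 -0.1123  0.1205] jaw 35.01 tilt 0.01 w 0.0552 F [-0.08 -0.37 -4.04] | to go cm [ 23.31  11.57 -11.94]
```

It reads about 4.7 N against 7.5 N for the first tin, so it is the other part-used one. I'll place it at (.573,.145).

arm_command(commands=[0,0,-2,0,0,0,0,-3,0,0,0,0,-3,0,0,1,0.5,0,0,0,2.4,1.2,0,0,0,3,1.5,0,0,0,3,1.5,0,0,0,3,1.5,0,0,0,3,1.5,0,0,0,3,1.5,0,0,0,2.4,1.2,0,0,0,1.5,0.7,0,0,0,1,0.5,0,0,0,0,0,0,0,0,0,0,0,0,0])

```text
clock: 18.05
position: [0.5728, 0.1452, 0.1999]
tool_rot: [0.461, 0.887, -0.001, -0.0]
wrist_force: [1.0, 0.2, -4.4]
gripper_width: 0.0548
```

arm_command(commands=[0,0,2.5,0,0,0,0,3,0,0,0,0,3,0,0,0,0,1.8,0,0,0,0,0.8,0,0,0,0,0.4,0,0,0,0,0.2,0,0,0,0,0,0,0,0,0,0,0,0])

```text
clock: 18.8
position: [0.5748, 0.1451, 0.0854]
tool_rot: [0.462, 0.887, 0.001, 0.001]
wrist_force: [0.5, -0.8, -4.4]
gripper_width: 0.0553
```

```bash
python3 -c "
from h import *
heft(4); go(.573,.145,.081)"
```

```text
Fz mean -4.75 sd 0.86
t 19.0 pos [0.5741 0.1453 0.085 ] jaw 35.02 tilt 0.12 w 0.0553 F [-0.74  0.19 -3.8 ] | to go cm [ 0.04 -0.11  0.39]
```

arm_command(commands=[0,0,0.2,0,0,0,0,0.2,0,0,0,0,0.05,0,0,0,0,0,0,0,0,0,0,0,0,0,0,0,0,0])

```text
clock: 19.5
position: [0.574, 0.1452, 0.0813]
tool_rot: [0.462, 0.887, 0.0, 0.001]
wrist_force: [-4.1, -0.7, 7.3]
gripper_width: 0.0549
```

```bash
python3 -c "
from h import *
heft(4); go(.573,.145,.081)"
```

```text
Fz mean 7.22 sd 0.2
t 19.7 pos [0.574  0.1452 0.0813] jaw 35.03 tilt 0.08 w 0.0553 F [-3.46 -1.78  5.76] | to go cm [ 0.04 -0.09  0.03]
```

On the floor. I'll release, rise and go to the full tin.

arm_command(commands=[0,0,0,0,1,0,0,0,0,1,0,0,0,0,1,0,0,0,0,1,0,0,0,0,1,0,0,-1.5,0,1,0,0,-3.5,0,1,0,0,-3.5,0,1,0,0,-2,0,1,0,0,0,0,1,0,0,0,0,1,0,0,0,0,1])

```text
clock: 20.7
position: [0.5726, 0.145, 0.1832]
tool_rot: [0.462, 0.887, -0.0, -0.001]
wrist_force: [-0.4, 0.6, 0.6]
gripper_width: 0.088
```

```bash
python3 -c "
from h import *
go(.4865,-.197,.19)"
```

```text
t 20.7 pos [0.5726 0.145  0.1832] jaw 35.02 tilt 0.09 w 0.088 F [-0.4   0.56  0.59] | to go cm [-23.07 -26.67  -0.66]
```

arm_command(commands=[-1.3,-1.5,0,0,1,-2.2,-2.5,0,0,1,-2.4,-2.8,0,0,1,-2.4,-2.8,0,0,1,-2.4,-2.8,0,0,1,-2.4,-2.8,0,0,1,-2.4,-2.8,0,0,1,-2.4,-2.8,0,0,1,-2.2,-2.5,0,0,1,-1.5,-1.7,0,0,1,-1,-1.2,0,0,1,-0.5,-0.5,0,0,1,0,0,0,0,1,0,0,0,0,1,0,0,0,0,1])

```text
clock: 21.95
position: [0.487, -0.1962, 0.1833]
tool_rot: [0.461, 0.887, 0.0, -0.001]
wrist_force: [-0.0, 0.5, -0.2]
gripper_width: 0.0882
```

```bash
python3 -c "
from h import *
go(.4865,-.197,.08)
for t in tins('top')[1]: print(*t)
p,o=tins('wrist')
for t in o: print(*t)
cv2.imwrite('pics/w3.png',p[...,::-1])"
```

```text
t 21.95 pos [ 0.487  -0.1962  0.1833] jaw 35.05 tilt 0.1 w 0.0882 F [-0.04  0.5  -0.17] | to go cm [-0.05 -0.08 10.33]
[0.5729 0.1457] 0.0285 [0.5714 0.1452] 0.106 [259, 186, 21, 21, 345]
[0.4561 0.1393] 0.0285 [0.4563 0.1384] 0.1061 [259, 228, 22, 21, 355]
[ 0.3805 -0.209 ] 0.0153 [ 0.3822 -0.2084] 0.0995 [170, 125, 22, 38, 256]
[ 0.4875 -0.1968] 0.0288 [ 0.4852 -0.1936] 0.1046 [281, 173, 78, 79, 4609]
```

View pics/w3.png

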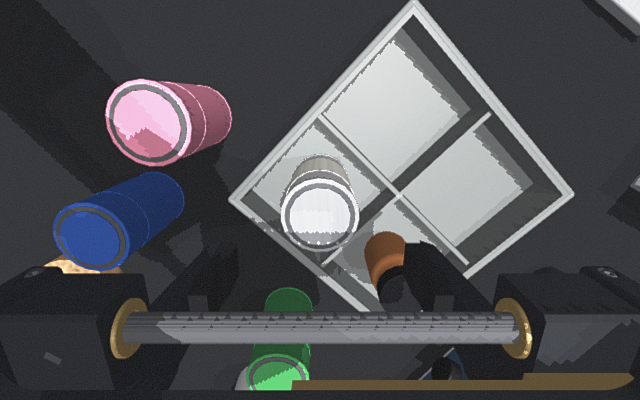

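The view shows the full tin centred at (320,215), with the jar upright at (385,260) and the other cells empty. Both placed tins are in the tray. I'll pick up the full tin.

arm_command(commands=[0,0,2.5,0,1,0,0,3,0,1,0,0,3,0,1,0,0,1.2,0,1,0,0,0.6,0,1,0,0,0,0,1,0,0,0,0,1,0,0,0,0,0,0,0,0,0,0,0,0,0,0,0,0,0,0,0,0,0,0,0,0,0,0,0,0,0,0,0,0,-0.5,0,0,0,0,-1,0,0,0,0,-1.5,0,0,0,0,-1,0,0,0,0,0,0,0,0,0,0,0,0], force=45)

```text
clock: 23.63
position: [0.4875, -0.1975, 0.1218]
tool_rot: [0.462, 0.887, 0.0, 0.001]
wrist_force: [0.4, 0.3, -7.4]
gripper_width: 0.0552
```

```bash
python3 -c "
from h import *
heft(8); go(.515,.155,.28)"
```

```text
Fz mean -7.28 sd 0.44
t 24.03 pos [ 0.4868 -0.1971  0.1206] jaw 35.02 tilt 0.06 w 0.055 F [ 0.69  0.33 -7.28] | to go cm [ 27.23  22.51 -15.92]
```

arm_command(commands=[0,0,-2,0,0,0,0,-3,0,0,0,0,-3,0,0,0,0,-3,0,0,0,0,-3,0,0,0,0,-1.5,0,0,0,0,-0.5,0,0,1.2,1,0,0,0,2.5,2,0,0,0,2.9,2.4,0,0,0,2.9,2.4,0,0,0,2.9,2.4,0,0,0,2.9,2.4,0,0,0,2.9,2.4,0,0,0,2.9,2.4,0,0,0,2.5,2.1,0,0,0,1.8,1.5,0,0,0,1.2,1,0,0,0,0.6,0.5,0,0,0])

```text
clock: 25.62
position: [0.5144, 0.1567, 0.2792]
tool_rot: [0.461, 0.888, -0.001, -0.001]
wrist_force: [1.2, 0.1, -7.8]
gripper_width: 0.055
```

arm_command(commands=[0,0,0,0,0,0,0,0,0,0,0,0,0,0,0,0,0,0,0,0,0,0,0,0,0,0,0,0,0,0])

```text
clock: 26.12
position: [0.5155, 0.1537, 0.2813]
tool_rot: [0.462, 0.887, -0.0, 0.0]
wrist_force: [0.7, -1.0, -6.3]
gripper_width: 0.0556
```

```bash
python3 - <<'E'
from h import *
go(.515,.155,.28); heft(4)
for t in tins('top',zr=(.09,.32))[1]: print(*t)
_,d,C,M=snap('top')
for n in ['jar','beaker','stopper','tube_rack']:
    for r in silhouettes(n,'top')[:1]:
        q=C[r['pixels']&(d>0)]; print(n,np.percentile(q,[3,97],axis=0).round(3).tolist())
p,_,_,_=snap('scene'); cv2.imwrite('pics/s4.png',cv2.resize(p[80:300,180:460],None,fx=2.6,fy=2.6,interpolation=3)[...,::-1])
E
```

```text
t 26.12 pos [0.5155 0.1537 0.2813] jaw 34.94 tilt 0.01 w 0.0556 F [ 0.72 -1.01 -6.33] | to go cm [0.13 0.04 0.13]
Fz mean -6.75 sd 0.37
stopper [[0.749, -0.16, 0.029], [0.781, -0.13, 0.037]]
```

View pics/s4.png

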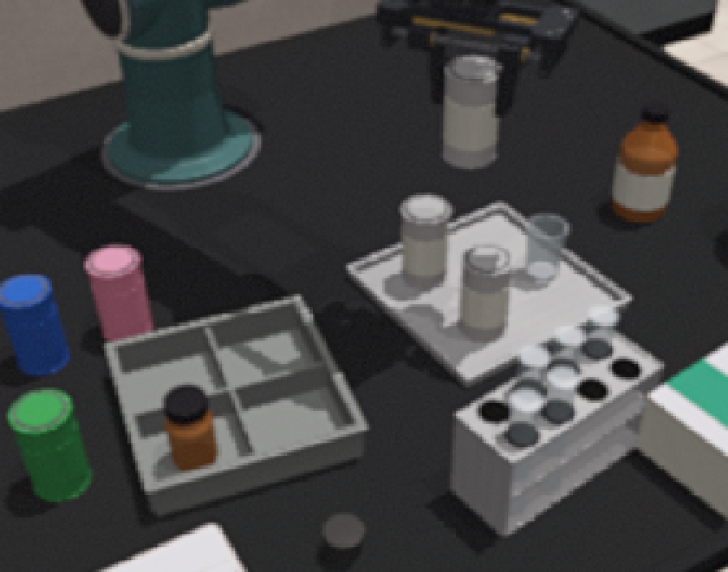

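The view shows the full tin held upright at (470,110) and two tins standing in the tray at (425,240) and (485,290). The beaker (545,250) and jar (190,430) are undisturbed.

```bash
python3 -c "
from h import *
go(.515,.155,.28); print(np.abs(sense()['qvel']).max()); print(job_done())"
```

```text
t 26.67 pos [0.5153 0.1547 0.2812] jaw 35.03 tilt 0.0 w 0.0552 F [-0.28 -0.29 -7.46] | to go cm [ 0.05 -0.01  0.12]
0.001419118376439152
the job is handed in; nothing more can be done
None
```

I handed in the job at 26.7 s with the full tin held over the tray. The two part-used tins are standing on the tray floor.

- **Weights:** The tins pulled about 7.5 N, 3.6 N and 4.7 N. The first one lifted was the full one (about 0.76 kg), so I set it back in its cell and picked it up again last.
- **Part-used tins:** The top camera, looking before the last pick, put them at (.456, .139) and (.573, .146). Both are inside the ±100 mm limits around the tray centre at (.517, .190). The final scene view shows them upright.
- **Held tin:** The grasp is at (.515, .155, .281) with about 0° tilt and the joints at rest. By my estimate its base is about 20 cm above the worktop.
- **Checks that disagreed or failed:**
  - The last heft of the held tin averaged 6.75 N, against about 7.3–7.5 N before. Force noise is about 0.5 N, and the final single reading was 7.46 N.
  - The third tin was about 4 mm above the tray floor after the first lowering, so I lowered it further. It pressed the floor with about 7 N before I released it.
  - In the last top view the arm hid the tray, so no tin was measured. The detector found only the stopper, not the jar, the beaker or the tube rack. I checked those three by eye in the scene view, and all were standing in place.
  - The wash bottle and cork ring were outside that final crop, but the arm did not work near them.

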